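Seat the matching thread comb in a lead screw

ROBOT

A 6-joint arm with a two-finger parallel gripper is mounted at the origin on a cart in front of the work surface, level with it; the furniture and walls round the work are solid. World frame = base frame: x ahead of the robot, y to its left, z up, the work surface at z = 0. Lengths are in m, angles in rad, forces in N, time in s.
With the tool pointing down it reaches from about 0.225 to 0.725 m from the base axis. Payload 3.1 kg.
Tool frame: the origin (TCP) lies at the very end of the fingers, on their centre line; the grasp point (between the pads) lies 19 mm behind it; z points along the fingers, y is the line along which they close (so a half turn about z gives the same grasp; the last joint's range is limited). The gripper opens to 85 mm and grips with 20 to 120 N. Pads are 22 mm wide; open, the fingers measure 114 mm over their backs; the gripper's body (76 mm by 85 mm) begins 54 mm behind the grasp point. The pads swing forward as they close: fully open they stand 13 mm farther back than shut.
Start: joints at [1.141, 0.048, 0.099, 1.622, 0, 1.443], TCP at [0.156, 0.501, 0.231] pointing down, gripper open.
Joint ranges: [-2.91, 2.91], [-0.99, 1.94], [-1.21, 1.42], [-2.12, 2.29], [-1.49, 1.47], [-3.14, 3.14]. Speed limits (rad/s): [2.79, 2.79, 3.14, 3.14, 3.14, 3.14].

INTERFACE

Orientations are given as [roll, pitch, yaw] about the fixed x, y, z axes, in that order (R = Rz(yaw) Ry(pitch) Rx(roll)).
In Python, from plant import ctrl gives the robot as it stands. Calls block until the motion is done:
- ctrl.goto(position, orientation): joint-space move of the TCP to a pose.
- ctrl.movel(position, frame=None, rate=0.15, until_force=None): straight line of the TCP; frame=None keeps the orientation; rate is the mean speed in m/s. With until_force (N) it stops when the force on the tool has changed by that much, and returns True; else False.
- ctrl.set_joints(angles): joint-space move.
- ctrl.gripper_to(opening, f_grip=None): finger opening in m; f_grip is the grip in N (None keeps the last); returns when the fingers have stopped.
- ctrl.sleep(seconds).
- ctrl.ik(position, orientation): joint angles nearest the present ones, or None.
- ctrl.state(): the state.
- ctrl.snapshot(name): name is "scene" or "side" or "wrist"; returns a dict with "pixels" (480x640x3 uint8, red, green, blue), "fovy" (degrees; the focal length in pixels is half the picture's height over the tangent of half this angle, whatever the lens; pixels are square), "cx", "cy" (the principal point, pixels), "k1" (the pictures are not rectified: a ray, as slopes to the right and down, at radius r is drawn at 1 + k1 r^2 times it, then the intrinsics apply), "extrinsics" (4x4, takes a point from camera to world coordinates); the wrist camera has in their place "tool_from_camera" (4x4, takes a point from camera to tool coordinates, whose origin is the TCP and whose axes are the flange's). Camera axes: x right, y down, z forward; pixel columns grow to the right and rows downward; lengths in m; the calibration is good to about 2 mm. A picture is of the moment at which its call begins: read the wrist's pose just before it. There is no depth.
A pose or a line that the arm cannot do raises ctrl.Unreachable and nothing moves.
- ctrl.finish_job(): hands the job in; it is judged then, once.
Trained networks look in the newest picture that a camera, given by its name, has taken for a name from the list of things; names that differ only in an ending like _2 or _b are one class to them, and where a whole thing is asked for, a point or a joint stands for the part that bears it (a point fixed in the world has none). Each returns a list of dicts, best first, with "confidence" (0 to 1); they miss things now and then, are a little off and sometimes report something else, mostly with a low value. They report only what shows in the picture. A call takes as long as a camera call. They do not tell look-alikes from the thing itself.
- ctrl.recognise(camera, thing): "extent" ([centre column, centre row, width, height] in pixels, round what is visible of it).
The state is a dict: "time_s": time; "q": joint angles; "qvel": joint speeds; "joint_torque": joint torques, N m; "tcp_pos": TCP position; "tool_rot": TCP orientation; "wrist_force": force on the tool from outside, world axes, zero at the start; "torque": the same for the moment, N m; "opening": finger opening in m; "grasp_force": force on a finger pad.
Only numpy, scipy, OpenCV 4.12 (cv2) and the standard library are available. Lean on these libraries where they do the work, as an engineer would, in place of code of your own. Each camera call takes 0.05 s, during which the arm holds its last target. There are 200 camera calls.

TASK

Find out which steel thread comb fits the lead screw in the checking stand: pick up the comb whose tooth spacing matches the thread, lay it flat on the stand's rest near the middle of the screw and feel its teeth gently into the thread until its toothed edge lies flat against the crests along its whole length. Leave it seated there and let go; never force it, and leave the other comb and the things around undisturbed.

Things in the scene. Friction and masses are not known exactly. Their poses are not given: they have to be found in the camera images.
- comb_coarse: steel thread comb, flat plate 76 (y) x 54 (x = -22 to +32) x 6 mm, with 6 flat-tipped teeth, pitch 12 mm, on its +x edge at y = +-6, +-18, +-30 mm, tips at x = 37.5. Grip post 20x20 mm upright at the origin, top 47 mm above the underside. 0.16 kg, loose, flat on the worktop, teeth away from the robot (+-0.35 rad); the combs may have swapped places. Origin: underside, below the post; z up
- comb_fine: steel thread comb, flat plate 76 (y) x 54 (x = -22 to +32) x 6 mm, with 8 flat-tipped teeth, pitch 8 mm, on its +x edge at y = +-4, +-12, +-20, +-28 mm, tips at x = 37.5. Grip post 20x20 mm upright at the origin, top 47 mm above the underside. 0.16 kg, loose, flat on the worktop, teeth away from the robot (+-0.35 rad); the combs may have swapped places. Origin: underside, below the post; z up
- comb_coarse_left (a point): point of comb_coarse at (32, 34, 0) mm in its frame: on its underside at the left end of the teeth's root line (the straight edge between the teeth). The teeth are 6.2 mm wide at the root, 5.6 mm at the tip, 5.5 mm long
- comb_coarse_right (a point): the same at the right end: (32, -34, 0) mm in the comb's frame
- stand: thread checking stand, fixed: aluminium base 150 (x) x 200 (y) x 10 mm, yaw up to 0.25 rad. Dark steel rest x = -75 to 25, y = +-60 mm, flat top at z = 29. Behind it a level steel lead screw along y: axis x = 45, z = 32 mm, 32 mm over the crests, pitch 12 mm, in two end blocks at y = +-83 (22 mm wide, 55 mm high). Origin: centre of the underside, x away from the robot, y left, z up
- screw: the lead screw as held in the stand: origin on its axis midway between the end blocks, (45, 0, 32) mm of the stand, axes as the stand's; this pose does not tell where its grooves lie. Sliding or pushing the comb against it with more than 20 N marks the thread; 3 to 10 N are enough to feel and to seat
- rest_top (a point): point (-25, 0, 29) mm of the stand: middle of the rest's flat top. A comb laid here slides along the stand's +x into the screw at the height of its axis. Where the grooves lie along y is NOT measured: the screw is clamped at any lengthwise position, so it must be found by feel. With tooth tips on the crests the root line stops 5.5 mm short of home
- crest_line (a point): point (29, 0, 29) mm of the stand, on the crests that face the robot, at the middle of the screw. Home: the comb's root line lies on this line (x = 0 here, stand's axes). Thread from y = -52 to 52 mm at least; grooves 7.8 mm wide at the crests, 7.0 at the root, 6 deep: about +-0.4 mm play for the comb when home. The sideways force tells which flank a tooth leans on
- slide_box: card box of glass slides 57x83x31 mm near the front edge, a bystander; origin centre of underside
- tape_roll: roll of tape 74 mm across, 19 mm high, lying flat near the front edge, a bystander; origin centre of underside
- reagent_bottle: small white bottle 23 mm across, 70 mm high, standing at the right, a bystander; origin centre of underside
- marker: black marker pen 13x137x13 mm lying at the right, a bystander; origin centre of underside
Things that resemble listed ones, but are neither listed nor needed, are in the scene too. What is shaped like the comb_coarse but black is not meant.

How it is judged:
By the outcome, as a careful person would: the job done as asked, in the order asked, and still so for the second after the job is handed in, with the robot touching nothing.
It also fails if it takes over 61 s, if anything falls off the work surface, if the arm or the gripper's body presses on something with over 40 N, if the wrist force passes 120 N, or if a joint passes its speed limit or range.

## Working session

There is one attempt and no reset: what is moved stays moved. The work goes in short steps, each a Python script; the robot and the scene stay as the last script left them, time stands still between calls to the robot, and variables do not carry over. Pictures are saved under pics/ and viewed, at most 10 in all, crops included, and the job is handed in when it is done.

```bash
mkdir -p pics; ls
cat > h.py <<'E'
import numpy as np, cv2, json
from plant import ctrl
def snap(cam,name=None):
    st=ctrl.state(); s=ctrl.snapshot(cam)
    if name: cv2.imwrite(f'pics/{name}.png',np.ascontiguousarray(s['pixels'][:,:,::-1]))
    return s,st
E
python3 - <<'E'
from h import *
import pickle
for c in ('scene','side','wrist'):
    s,st=snap(c,c+'0'); pickle.dump((s,st),open(f'pics/{c}0.pkl','wb'))
    print(c,{k:(np.round(v,4).tolist() if hasattr(v,'shape') else v) for k,v in s.items() if k!='pixels'})
    for t in ('comb_coarse','comb_fine','stand','screw'):
        print(t,[(np.round(d['extent']).tolist(),round(d['confidence'],2)) for d in ctrl.recognise(c,t)])
print(st)
E
```

```text
pics
scene {'fovy': 55.14699746919639, 'cx': 319.5774377053735, 'cy': 245.6321483584421, 'k1': -0.12142425330668573, 'extrinsics': [[-0.8, -0.2517, 0.5447, -0.0366], [-0.5995, 0.298, -0.7428, 0.4741], [0.0247, -0.9208, -0.3893, 0.4688], [0.0, 0.0, 0.0, 1.0]]}
comb_coarse [([398.0, 228.0, 28.0, 19.0], 0.86), ([361.0, 277.0, 44.0, 28.0], 0.61), ([361.0, 247.0, 33.0, 20.0], 0.52)]
comb_fine [([313.0, 253.0, 31.0, 27.0], 0.59)]
stand [([240.0, 293.0, 98.0, 80.0], 0.64)]
screw [([215.0, 281.0, 55.0, 32.0], 0.94)]
side {'fovy': 56.799977750610445, 'cx': 316.27455821835946, 'cy': 246.35249887285642, 'k1': -0.051893693803009656, 'extrinsics': [[0.9242, -0.1422, 0.3546, 0.1777], [-0.382, -0.3425, 0.8584, -1.0814], [-0.0006, -0.9287, -0.3708, 0.4338], [0.0, 0.0, 0.0, 1.0]]}
comb_coarse [([291.0, 288.0, 30.0, 33.0], 0.89), ([406.0, 374.0, 64.0, 47.0], 0.85), ([369.0, 323.0, 40.0, 42.0], 0.55), ([336.0, 237.0, 31.0, 37.0], 0.41)]
comb_fine [([375.0, 285.0, 40.0, 33.0], 0.62)]
stand [([319.0, 240.0, 77.0, 49.0], 0.72), ([369.0, 325.0, 37.0, 44.0], 0.21)]
screw [([336.0, 235.0, 35.0, 34.0], 0.77)]
[... 282 characters left out ...]
ine []
stand []
screw []
{'time_s': 0.5, 'q': array([ 1.14118447e+00,  4.80283238e-02,  9.91449696e-02,  1.62202401e+00,
       -4.58753804e-06,  1.44301281e+00]), 'qvel': array([ 0.00026459, -0.0001173 ,  0.00092241,  0.00129028, -0.00017189,
        0.00052636]), 'joint_torque': array([-1.49012700e-03, -3.38207316e+01,  3.19781291e+01,  2.51175690e-03,
       -1.69230516e-04,  2.72370926e-07]), 'tcp_pos': array([0.15605393, 0.50123042, 0.23126918]), 'tool_rot': array([-3.14148194e+00, -9.59950986e-06,  2.83976431e+00]), 'wrist_force': array([-0.09596277,  0.00305205, -0.23756477]), 'torque': array([-0.00670491,  0.01107427,  0.02839966]), 'grasp_force': 0.0, 'opening': 0.08556330812971948}
```

Run:
```python
import cv2
a=cv2.imread('pics/scene0.png')[190:390,150:450]; cv2.imwrite('pics/sc.png',cv2.resize(a,(800,533),interpolation=cv2.INTER_CUBIC))
a=cv2.imread('pics/side0.png')[200:420,230:530]; cv2.imwrite('pics/sd.png',cv2.resize(a,(800,587),interpolation=cv2.INTER_CUBIC))
```

```text
(no output)
```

View pics/sc.png

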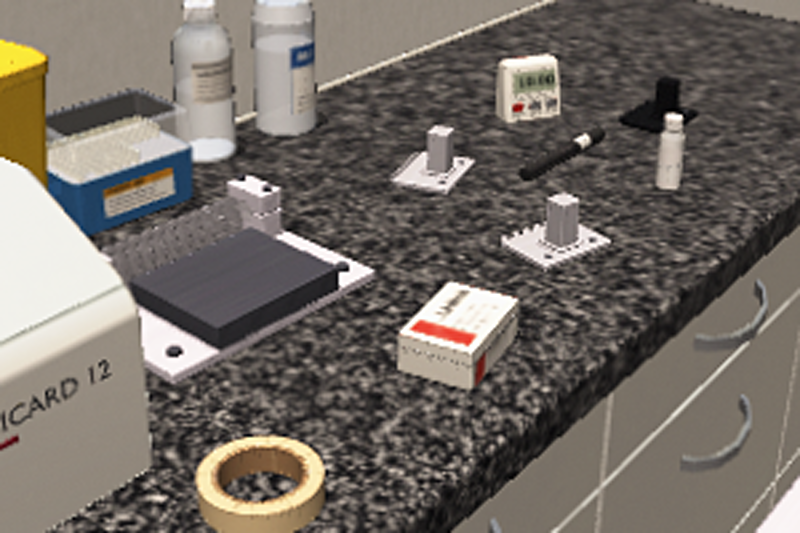

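View pics/sd.png

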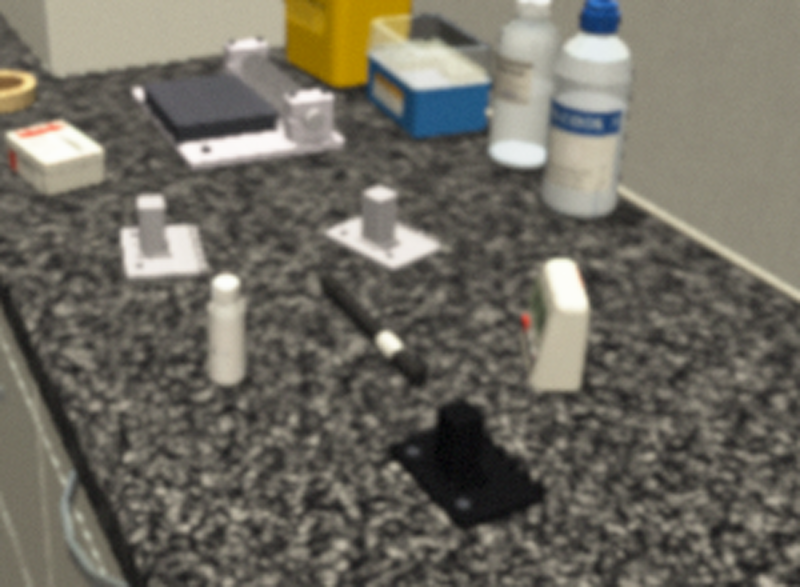

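```bash
cat >> h.py <<'E'
from scipy.spatial.transform import Rotation as R
def K(s):
    f=240/np.tan(np.radians(s['fovy'])/2); return np.array([[f,0,s['cx']],[0,f,s['cy']],[0,0,1]]),np.array([s['k1'],0,0,0.])
def pose(s,st):
    if 'extrinsics' in s: return np.array(s['extrinsics'])
    T=np.eye(4); T[:3,:3]=R.from_euler('xyz',st['tool_rot']).as_matrix(); T[:3,3]=st['tcp_pos']; return T@s['tool_from_camera']
def onplane(s,st,uv,z):
    k,d=K(s); T=pose(s,st); n=cv2.undistortPoints(np.array(uv,float).reshape(-1,1,2),k,d)[:,0]
    r=np.c_[n,np.ones(len(n))]@T[:3,:3].T; return T[:3,3]+r*((z-T[2,3])/r[:,2])[:,None]
def proj(s,st,P):
    k,d=K(s); M=np.linalg.inv(pose(s,st)); return cv2.projectPoints(np.array(P,float).reshape(-1,1,3),cv2.Rodrigues(M[:3,:3])[0],M[:3,3],k,d)[0][:,0]
E
python3 - <<'E'
from h import *
import pickle
L=lambda c:pickle.load(open(f'pics/{c}0.pkl','rb'))
s,st=L('scene'); f=lambda p,x0,y0,k:(p[0]/k+x0,p[1]/k+y0)
for n,p,z in (('A',(562,200),.047),('B',(438,130),.047),('rest',(236,284),.029),('black',(666,83),.047),('box',(457,340),.01),('pen',(565,155),0),('bottle',(670,187),0)):
    print(n,onplane(s,st,f(p,150,190,800/300),z)[0].round(3))
s,st=L('side')
for n,p,z in (('A',(150,200),.047),('B',(379,190),.047),('rest',(212,105),.029),('black',(460,410),.047),('box',(55,155),.01),('pen',(375,328),0),('bottle',(227,380),0)):
    print(n,onplane(s,st,f(p,230,200,800/300),z)[0].round(3))
E
```

```text
A [ 0.421 -0.302  0.047]
B [ 0.589 -0.357  0.047]
rest [ 0.547 -0.061  0.029]
black [ 0.489 -0.611  0.047]
box [ 0.395 -0.126  0.01 ]
pen [ 0.525 -0.478  0.   ]
bottle [ 0.41  -0.477  0.   ]
A [ 0.432 -0.307  0.047]
B [ 0.601 -0.358  0.047]
rest [ 0.567 -0.093  0.029]
black [ 0.502 -0.627  0.047]
box [ 0.407 -0.11   0.01 ]
pen [ 0.539 -0.468  0.   ]
bottle [ 0.421 -0.487  0.   ]
```

Candidates (scene pixels): silver comb A (361,265), silver comb B (314,239), and the black look-alike (400,221), which I reject. Only the tooth spacing tells A from B, so I'm taking a close view with the wrist camera.

Run:
```python
from h import *
import pickle
for i,p in enumerate([(.52,-.06,.25),(.50,-.29,.25)]):
    ctrl.goto(p,[np.pi,0,np.pi]); ctrl.sleep(.3)
    s,st=snap('wrist',f'w{i}'); pickle.dump((s,st),open(f'pics/w{i}.pkl','wb'))
    for t in ('comb_coarse','comb_fine','stand','screw'):
        print(t,[(np.round(d['extent']).tolist(),round(d['confidence'],2)) for d in ctrl.recognise('wrist',t)])
    print(st['time_s'],st['tcp_pos'],st['tool_rot'],st['q'])
```

```text
comb_coarse [([55.0, 109.0, 85.0, 76.0], 0.9)]
comb_fine [([40.0, 269.0, 76.0, 67.0], 0.75)]
stand [([300.0, 269.0, 210.0, 160.0], 0.65)]
screw [([297.0, 314.0, 206.0, 41.0], 0.7)]
3.4333 [ 0.52003955 -0.05956786  0.25003212] [ 3.14155513e+00  5.61992002e-05 -3.14084389e+00] [-2.42237022e-01  4.94743901e-02  1.38091872e-01  1.65936829e+00
  4.99440653e-05 -2.42985786e-01]
comb_coarse [([294.0, 126.0, 99.0, 84.0], 0.69)]
comb_fine [([248.0, 287.0, 87.0, 70.0], 0.61)]
stand [([519.0, 284.0, 204.0, 152.0], 0.82), ([93.0, 110.0, 60.0, 32.0], 0.74)]
screw [([502.0, 329.0, 171.0, 37.0], 0.61)]
4.9 [ 0.5005173  -0.28875828  0.25030673] [-3.14149462e+00  4.38232939e-04 -3.13955014e+00] [-6.39412912e-01  1.93978915e-01  2.96776571e-01  1.67318420e+00
  1.83672135e-04 -6.41455367e-01]
```

View pics/w0.png

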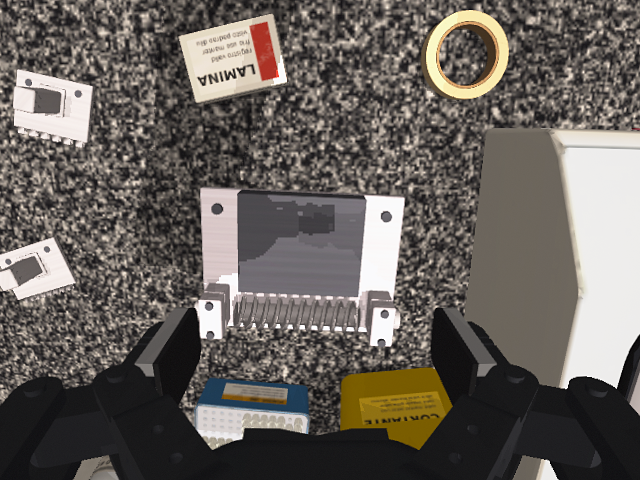

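View pics/w1.png

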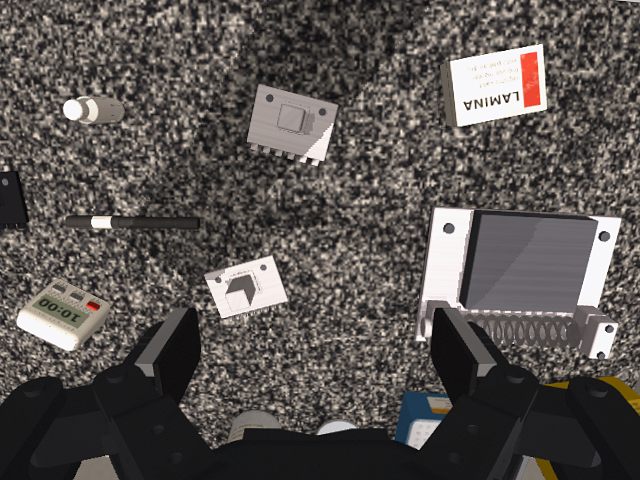

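w1 shows the chosen comb A at about (292,123). Its teeth are few and wide, so it looks like the coarse one. B at (247,287) has fine teeth. The stand is at (300,250) in w0. I'll confirm the choice and get corner pixels from one close crop.

Run:
```python
import cv2,numpy as np
a=cv2.resize(cv2.imread('pics/w1.png')[75:175,235:350],None,fx=4.5,fy=4.5,interpolation=cv2.INTER_CUBIC)
b=cv2.resize(cv2.imread('pics/w0.png')[180:355,190:415],None,fx=3.4,fy=3.4,interpolation=cv2.INTER_CUBIC)
cv2.imwrite('pics/ca.png',a); cv2.imwrite('pics/cb.png',b)
```

```text
(no output)
```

View pics/ca.png

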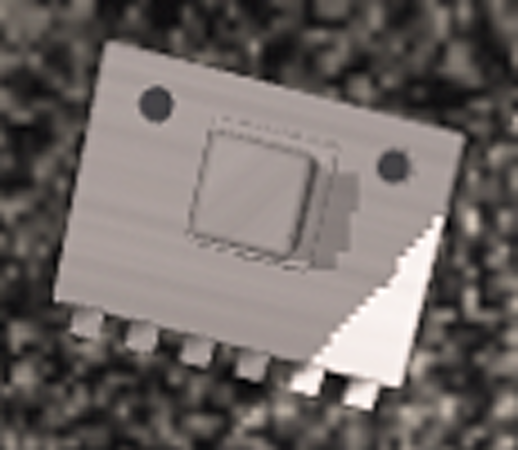

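View pics/cb.png

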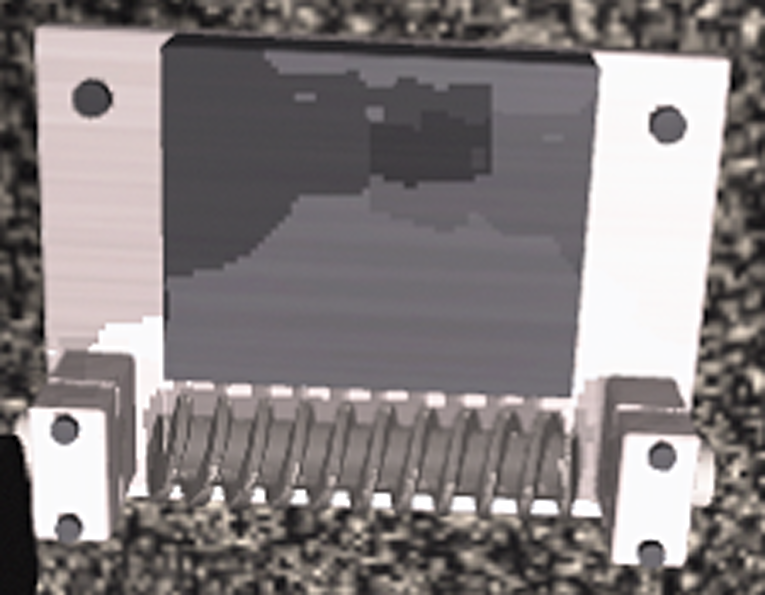

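Comb A shows exactly 6 teeth at crop (85–360, 320–395), so it is comb_coarse and matches the 12 mm screw. In the stand crop, the rest-top corners are at (164,47), (597,67), (574,397) and (165,381).

```bash
cat >> h.py <<'E'
from scipy.optimize import least_squares
def fit(s,st,P,uv,x0):
    P=np.array(P,float)/1e3; uv=np.array(uv,float)
    def w(x):
        c,sn=np.cos(x[2]),np.sin(x[2]); return np.c_[x[0]+c*P[:,0]-sn*P[:,1],x[1]+sn*P[:,0]+c*P[:,1],P[:,2]]
    r=least_squares(lambda x:(proj(s,st,w(x))-uv).ravel(),x0,x_scale=[.1,.1,.1]); return r.x,r.fun.reshape(-1,2).round(1).tolist()
E
python3 - <<'E'
from h import *
import pickle
L=lambda c:pickle.load(open(f'pics/{c}.pkl','rb'))
cv=lambda c,k,o:(np.array(c,float)+.5)/k-.5+np.array(o)
s,st=L('w1')
print('comb',fit(s,st,[(-22,-38,6),(-22,38,6),(32,38,6),(32,-38,6)],cv([(107,42),(464,132),(402,386),(55,299)],4.5,(235,75)),[.42,-.3,0]))
s,st=L('w0')
x,r=fit(s,st,[(-75,-100,10),(-75,100,10),(-75,-60,29),(-75,60,29),(25,60,29),(25,-60,29)],cv([(35,28),(728,60),(164,47),(597,67),(574,397),(165,381)],3.4,(190,180)),[.55,-.07,0])
print('stand',x,r)
# where groove centre candidates project: crop coords of crest facing robot at y=0 & others
c,sn=np.cos(x[2]),np.sin(x[2])
for y in (-48,0,48):
    for X,z in ((29,32),(45,48)):
        p=np.array([x[0]+c*X/1e3-sn*y/1e3,x[1]+sn*X/1e3+c*y/1e3,z/1e3]); print(y,X,((proj(s,st,p)[0]-[190,180]+.5)*3.4-.5).round())
E
```

```text
comb (array([ 0.42597673, -0.30952504, -0.2401088 ]), [[-0.5, -0.8], [0.9, -0.3], [0.3, 0.5], [-0.7, 0.6]])
stand [ 0.58974706 -0.07540339 -0.04470688] [[-1.0, -0.2], [1.6, -0.5], [-1.5, -0.4], [1.5, -0.6], [-0.0, 1.4], [-0.5, 1.0]]
-48 29 [203. 403.]
-48 45 [194. 479.]
0 29 [368. 410.]
0 45 [364. 486.]
48 29 [533. 417.]
48 45 [533. 493.]
```

```bash
cat >> h.py <<'E'
def f(): 
    st=ctrl.state(); return st
def show(tag):
    st=ctrl.state(); print(tag,round(st['time_s'],2),'tcp',st['tcp_pos'].round(4),'rot',st['tool_rot'].round(4),'F',st['wrist_force'].round(2),'M',st['torque'].round(3),'op',round(st['opening'],4),'g',round(st['grasp_force'],1)); return st
S=np.array([.58975,-.0754,-.0447])   # stand pose
def s2w(x,y,z,S=S):   # mm in stand -> world m
    c,n=np.cos(S[2]),np.sin(S[2]); return [S[0]+(c*x-n*y)/1e3,S[1]+(n*x+c*y)/1e3,z/1e3]
def Fs(st,S=S):
    c,n=np.cos(S[2]),np.sin(S[2]); F=st['wrist_force']; return np.array([c*F[0]+n*F[1],-n*F[0]+c*F[1],F[2]])
E
python3 - <<'E'
from h import *
y=-.2401; O=[np.pi,0,np.pi+y]; p=[.4262,-.3093]
ctrl.gripper_to(.06)
ctrl.goto(p+[.10],O); ctrl.movel(p+[.014],rate=.08,until_force=6); show('down')
ctrl.gripper_to(.0,40); show('grip')
ctrl.movel(p+[.10],rate=.1); show('up')
ctrl.goto(s2w(-25,0,110),[np.pi,0,np.pi+S[2]]); show('over')
s,st=snap('wrist','held')
ctrl.movel(s2w(-25,0,60),rate=.08)
ctrl.sleep(.2);show('pre')
print(ctrl.movel(s2w(-25,0,38),rate=.012,until_force=2)); show('touch')
E
```

```text
down 7.46 tcp [ 0.4267 -0.3098  0.0148] rot [-3.1408e+00  1.4000e-03  2.9015e+00] F [ 0.1  -0.59  0.17] M [ 0.004  0.039 -0.026] op 0.0601 g 0.0
grip 7.9 tcp [ 0.4266 -0.3097  0.0146] rot [-3.1409e+00  1.0000e-03  2.9015e+00] F [0.29 0.17 3.43] M [-0.051  0.02   0.007] op 0.0197 g 40.2
up 8.91 tcp [ 0.4257 -0.3088  0.0991] rot [ 3.1407e+00 -1.5000e-03  2.9015e+00] F [ 0.33 -0.38 -0.7 ] M [0.018 0.058 0.031] op 0.0193 g 39.9
over 9.97 tcp [ 0.5642 -0.0752  0.1095] rot [-3.1408e+00 -1.1000e-03  3.0959e+00] F [-0.43  0.24 -2.06] M [-0.03  -0.005 -0.006] op 0.0194 g 39.8
pre 10.99 tcp [ 0.5655 -0.0744  0.0609] rot [-3.1412e+00  1.7000e-03  3.0970e+00] F [ 0.98  0.25 -1.52] M [-0.011  0.066  0.055] op 0.0194 g 39.8
True
touch 12.25 tcp [ 0.5647 -0.0743  0.0436] rot [ 3.1416e+00 -2.0000e-04  3.0969e+00] F [0.53 0.7  5.51] M [-0.04  -0.109  0.034] op 0.0195 g 40.6
```

View pics/held.png

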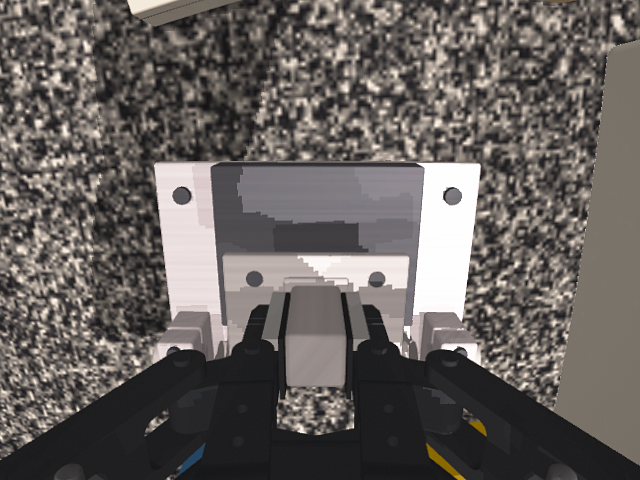

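Run:
```python
from h import *
z=43.5
O=[np.pi,0,np.pi+S[2]]
def sxy(st):
    d=st['tcp_pos'][:2]-S[:2]; c,n=np.cos(S[2]),np.sin(S[2]); return np.round([(c*d[0]+n*d[1])*1e3,(-n*d[0]+c*d[1])*1e3,st['tcp_pos'][2]*1e3],2)
ctrl.movel(s2w(-25,0,z+.3),O,rate=.02); ctrl.sleep(.2); st=ctrl.state(); print(sxy(st),Fs(st).round(2))
ctrl.movel(s2w(-12,5.6,z+.3),O,rate=.03); ctrl.sleep(.2); st=ctrl.state(); print(sxy(st),Fs(st).round(2))
for y in (5.6,6.6,4.6):
    ctrl.movel(s2w(-12,y,z+.3),O,rate=.02); ctrl.sleep(.15); b=ctrl.state()
    h=ctrl.movel(s2w(-1.5,y,z+.3),O,rate=.012,until_force=3.5); st=ctrl.state()
    print(y,h,st['time_s'],sxy(st),'dF',(Fs(st)-Fs(b)).round(2),Fs(st).round(2),'M',st['torque'].round(3))
    if sxy(st)[0]>-7: break
```

```text
[-2.513e+01  2.000e-02  4.361e+01] [ 0.41 -0.92  0.25]
[-12.06   5.71  43.62] [ 0.68  0.7  -0.98]
5.6 True 14.7583 [-2.75  5.9  43.63] dF [-0.09  1.38  5.51] [-0.28  0.64  4.19] M [-0.082 -0.113 -0.002]
```

```bash
cat >> h.py <<'E'
def sxy(st):
    d=st['tcp_pos'][:2]-S[:2]; c,n=np.cos(S[2]),np.sin(S[2]); return np.round([(c*d[0]+n*d[1])*1e3,(-n*d[0]+c*d[1])*1e3,st['tcp_pos'][2]*1e3],2)
def rep(tag):
    L=[]
    for _ in range(6): ctrl.sleep(.03); st=ctrl.state(); L.append(np.r_[Fs(st),st['torque']])
    print(tag,round(st['time_s'],2),sxy(st),'F',np.mean(L,0)[:3].round(2),'M',np.mean(L,0)[3:].round(3),'yaw',(st['tool_rot'][2]-np.pi-S[2]).round(4)); return st
E
python3 - <<'E'
from h import *
O=[np.pi,0,np.pi+S[2]]
rep('now')
ctrl.movel(s2w(-2.9,5.7,44.2),O,rate=.01); rep('lifted')
for x in (-2.3,-1.7,-1.1,-.5,.1,.7):
    ctrl.movel(s2w(x,5.7,44.0),O,rate=.01); st=rep(x)
    if Fs(st)[0]<-4.: break
s,st=snap('wrist','seat')
E
```

```text
now 14.96 [-2.79  5.9  43.58] F [ 0.29 -0.08  5.53] M [-0.129 -0.152  0.018] yaw 0.0003
lifted 15.61 [-3.32  5.85 43.64] F [ 0.45  0.55 -0.61] M [ 0.088 -0.143  0.022] yaw 0.0
-2.3 16.06 [-2.77  5.87 43.66] F [-1.29  0.78 -0.23] M [ 0.171  0.348 -0.001] yaw 0.0
-1.7 16.51 [-2.6   5.84 43.71] F [-4.6   1.38  0.77] M [0.287 1.042 0.068] yaw -0.0
```

View pics/seat.png

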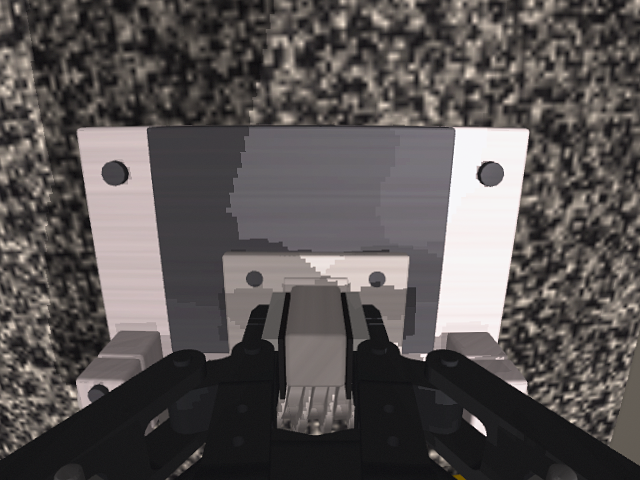

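Run:
```python
from h import *
O=lambda a:[np.pi,0,np.pi+S[2]+a]
ctrl.movel(s2w(-2.9,5.7,44.0),O(0),rate=.01); rep('back')
for y in (5.3,5.0,5.7,6.1,6.4):
    ctrl.movel(s2w(-2.7,y,44.0),O(0),rate=.01); st=rep(f'y{y}')
```

```text
back 17.02 [-2.69  5.8  43.7 ] F [-1.23  1.17 -2.82] M [0.325 0.301 0.081] yaw 0.0
y5.3 17.48 [-2.7   5.7  43.77] F [-0.44  3.05 -3.59] M [0.693 0.211 0.088] yaw 0.0003
y5.0 17.93 [-2.74  5.61 43.79] F [-0.04  5.04 -4.58] M [1.148 0.08  0.126] yaw 0.0005
y5.7 18.38 [-2.73  5.68 43.95] F [-0.35  3.88 -4.1 ] M [0.931 0.116 0.134] yaw -0.0
y6.1 18.82 [-2.69  5.78 44.12] F [-1.04  2.55 -3.45] M [0.649 0.245 0.103] yaw -0.0002
y6.4 19.27 [-2.71  5.91 44.14] F [-1.24  0.68 -2.86] M [0.229 0.395 0.046] yaw -0.0004
```

Run:
```python
from h import *
O=lambda a:[np.pi,0,np.pi+S[2]+a]
ctrl.movel(s2w(-2.9,6.4,43.5),O(0),rate=.01); rep('z43.5')
for y in (6.8,7.1,7.4,7.7):
    ctrl.movel(s2w(-2.8,y,43.5),O(0),rate=.01); st=rep(f'y{y}')
    if Fs(st)[1]<-3: break
```

```text
z43.5 19.73 [-2.66  5.97 43.99] F [-2.38 -0.21 -0.23] M [-0.02   0.509  0.015] yaw -0.0003
y6.8 20.18 [-2.72  6.44 43.61] F [-2.35 -1.54  0.2 ] M [-0.336  0.513 -0.033] yaw -0.0002
y7.1 20.62 [-2.7   6.68 43.62] F [-2.19 -2.67  0.24] M [-0.715  0.521 -0.046] yaw -0.0003
```

Run:
```python
from h import *
O=lambda a:[np.pi,0,np.pi+S[2]+a]
ctrl.movel(s2w(-3.0,6.1,43.5),O(0),rate=.01); rep('c')
ctrl.movel(s2w(-1.9,6.1,43.5),O(0),rate=.01); rep('press')
for a in (.006,.012,.0,-.006,-.012,0):
    ctrl.movel(s2w(-1.9,6.1,43.5),O(a),rate=.01); rep(f'yaw{a}')
```

```text
c 21.07 [-2.73  6.56 43.62] F [-1.33 -0.72  0.75] M [-0.177  0.294 -0.021] yaw 0.0004
press 21.53 [-2.67  6.57 43.63] F [-5.37  0.45  3.96] M [ 0.092  1.068 -0.027] yaw 0.0002
yaw0.006 21.98 [-2.65  6.45 43.65] F [-5.    0.62  4.08] M [ 0.064  1.05  -0.091] yaw 0.0058
yaw0.012 22.43 [-2.69  6.3  43.64] F [-5.15  0.61  4.39] M [ 0.031  1.078 -0.191] yaw 0.0115
yaw0.0 22.88 [-2.61  6.5  43.64] F [-5.52  0.75  3.92] M [0.096 1.065 0.04 ] yaw 0.0004
yaw-0.006 23.33 [-2.58  6.62 43.64] F [-5.23  0.43  4.47] M [0.114 1.06  0.246] yaw -0.0049
yaw-0.012 23.78 [-2.67  6.71 43.64] F [-5.26  1.    4.22] M [0.145 1.089 0.352] yaw -0.0104
yaw0 24.23 [-2.58  6.54 43.68] F [-4.71  1.16  4.08] M [0.108 1.064 0.038] yaw 0.0004
```

Run:
```python
from h import *
O=lambda a:[np.pi,0,np.pi+S[2]+a]
ctrl.movel(s2w(-1.9,6.1,43.5),O(.002),rate=.01); rep('press')
ctrl.movel(s2w(-2.4,6.1,43.6),O(.002),rate=.01); rep('relax')
ctrl.gripper_to(.045); rep('open')
ctrl.movel(s2w(-2.4,6.1,90),O(.002),rate=.06); 
ctrl.goto(s2w(-60,6,190),O(0)); ctrl.sleep(.3); show('v')
import pickle
s,st=snap('wrist','fin'); pickle.dump((s,st),open('pics/fin.pkl','wb'))
im=cv2.imread('pics/fin.png'); cv2.imwrite('pics/finc.png',cv2.resize(im[100:430,130:510],(760,600),interpolation=cv2.INTER_CUBIC) if 0 else cv2.resize(im[130:430,120:520],(800,600),interpolation=cv2.INTER_CUBIC))
```

```text
press 24.68 [-2.61  6.49 43.66] F [-5.31  0.57  4.36] M [ 0.122  1.074 -0.042] yaw 0.002
relax 25.13 [-2.65  6.51 43.61] F [-4.75  1.74  3.76] M [ 0.279  0.973 -0.06 ] yaw 0.0022
open 25.7 [-2.2   6.04 43.6 ] F [-0.43 -0.02 -0.15] M [-0.002  0.016  0.004] yaw 0.002
v 27.46 tcp [ 0.5295 -0.0666  0.1882] rot [ 3.141  -0.0032  3.097 ] F [ 0.55 -0.59  0.61] M [ 0.015 -0.011 -0.022] op 0.0452 g 0.0
```

View pics/finc.png

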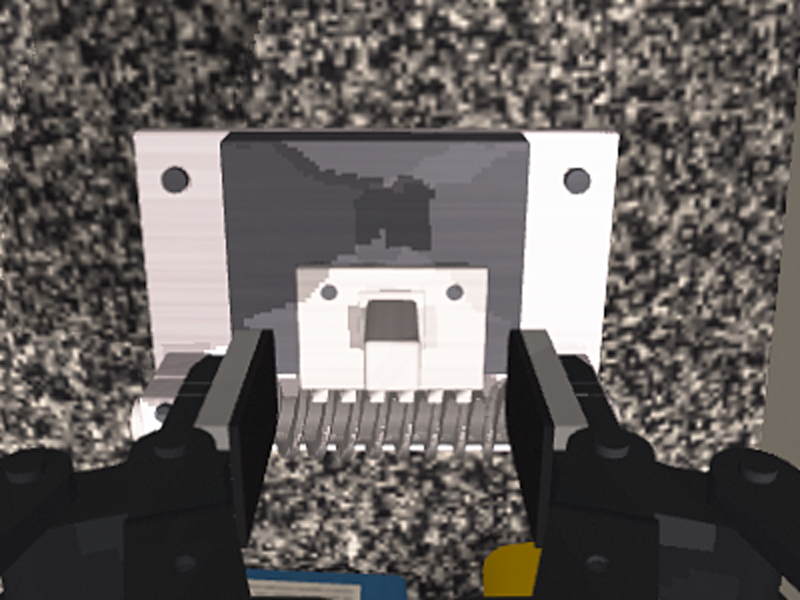

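The comb's teeth sit in the grooves (crop 320–465, 395). To make sure it is flush, I'll nudge it once, gently, with closed fingers low on its back edge so it can align itself.

Run:
```python
from h import *
O=[np.pi,0,np.pi+S[2]]
ctrl.gripper_to(0.,20)
ctrl.goto(s2w(-55,6.2,80),O); ctrl.movel(s2w(-55,6.2,32.0),O,rate=.06,until_force=3); rep('low')
print(ctrl.movel(s2w(-30,6.2,32.0),O,rate=.012,until_force=4)); rep('push')
ctrl.movel(s2w(-55,6.2,32.5),O,rate=.05); ctrl.movel(s2w(-55,6.2,90),O,rate=.1)
ctrl.goto(s2w(-75,6,190),O); ctrl.gripper_to(.06); ctrl.sleep(.3); show('v')
s,st=snap('wrist','fin2')
im=cv2.imread('pics/fin2.png'); cv2.imwrite('pics/fin2c.png',cv2.resize(im[230:360,230:430],(800,520),interpolation=cv2.INTER_CUBIC))
```

```text
low 29.68 [-54.51   6.1   32.6 ] F [ 0.34 -0.1   0.  ] M [-0.011 -0.     0.003] yaw 0.0
True
push 31.48 [-35.92   6.47  30.24] F [ 0.06 -0.06 -0.03] M [-0.006  0.007 -0.018] yaw -0.0
v 34.13 tcp [ 0.5151 -0.0661  0.1901] rot [-3.1415e+00  2.0000e-04  3.0969e+00] F [-0.84 -1.29  0.25] M [-0.029  0.018  0.024] op 0.0598 g 0.0
```

View pics/fin2c.png

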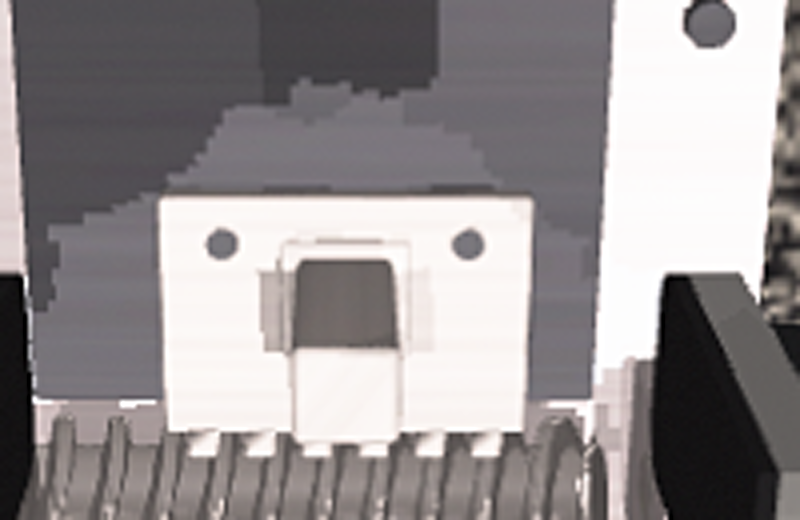

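The picture shows the root line level with the crests at both ends and all six teeth in the grooves.

```bash
python3 -c "
from h import *
print(ctrl.finish_job())"
```

```text
the job is handed in; nothing more can be done
None
```

The 12 mm comb (comb_coarse) fits the lead screw; it is seated flush in the thread about 6 mm left of the middle, released and handed in at about 34 s, with no measured contact force above about 6 N.

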